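Feed the board carriage on by two true turns

ROBOT

A 6-joint arm with a two-finger parallel gripper is mounted at the origin on the work surface. World frame = base frame: x ahead of the robot, y to its left, z up, the work surface at z = 0. Lengths are in m, angles in degrees, forces in N, time in s.
With the tool pointing down it reaches from about 0.4 to 0.825 m from the base axis. Payload 7 kg.
Tool frame: the origin (TCP) lies midway between the tips of the shut fingers; the grasp point (between the pads) lies 19 mm behind it (hold_point_z is the distance from the TCP to the grasp point, in m); z points along the fingers, y is the line along which they close (so a half turn about z gives the same grasp; the last joint's range is limited). The gripper opens to 88 mm and grips with 3 to 60 N. Pads are 19 mm wide; open, the fingers measure 130 mm over their backs; the gripper's body (78 mm by 193 mm) begins 47 mm behind the grasp point.
Start: joints at [-54.024, 20.546, 0.682, 0, -70.136, -16.507], TCP at [0.225, -0.636, 0.227] pointing down, gripper open.
Joint ranges: [-176.03, 176.03], [-82.01, 121.73], [-58.28, 71.71], [-173.87, 95.51], [-174.79, -0.11], [-173.66, 173.66]. Speed limits (degrees/s): [136.94, 136.94, 172.46, 180, 180, 180].

INTERFACE

Orientations are given as [roll, pitch, yaw] about the fixed x, y, z axes, in that order (R = Rz(yaw) Ry(pitch) Rx(roll)).
In Python, from plant import get_state, capture, close_job, hold_point_z gives the robot as it stands.
- The arm moves only by the shell command python3 -m inch 'ROWS' [FORCE]. ROWS is text: rows parted by semicolons, each of 5 numbers parted by spaces: the shift along the tool's x, y, z normalised to -1 to 1, where 1 is 0.15 m, then the turn about the tool's z normalised to -1 to 1, where 1 is 360 degrees, then the opening, from 0 (shut) to 1 (fully open). In form: tx ty tz spin grip; .... A call has exactly 8 rows; each row shifts and turns the commanded pose from where the row before left it, along the tool's axes as they then stand; what a row does not reach is not made up. A row lasts 1/8 s, in which the tool goes at most 62.5 mm and 10.7 degrees, less where a joint would pass 70% of its speed; a pose out of reach is approached as far as the arm can. A call with a number of a shift or a turn outside -1 to 1 is refused whole. A call with a gripper value outside its range is refused whole. The fingers move at their own pace and stop on an object; FORCE is the grip in N (left out, the last holds). Time passes only in rows, so rows that do not move let the fingers close, or fill a call up. It gives the time, the measured TCP pose, the force, the opening and the grip force at its end, in the units of the state.
- get_state(): the state, without advancing time (a new reading comes with each control period).
- capture(name): name is "scene" or "side" or "wrist"; returns a dict with "color" (420x560x3 uint8, blue, green, red), "mtx" (3x3 intrinsics, pixels), "dist_coeffs" ([k1, k2, p1, p2, k3] as OpenCV has them; the pictures are not rectified), "R" (3x3) and "t" (3): a world point X has camera coordinates R X + t. Camera axes: x right, y down, z forward; pixel columns grow to the right and rows downward; lengths in m; the calibration is good to about 2 mm. A picture is of the moment at which its call begins. There is no depth.
- close_job(): hands the job in; it is judged then, once.
The state is a dict: "time_s": time; "joints": joint angles; "qd": joint speeds; "joint_torque": joint torques, N m; "tcp_pos": TCP position; "eef_rot": TCP orientation; "contact_force": force on the tool from outside, world axes, zero at the start; "moment": the same for the moment, N m; "gripper_width": finger opening in m; "gripper_force": force on a finger pad.
Only numpy, scipy, OpenCV 4.12 (cv2) and the standard library are available. Lean on these libraries where they do the work, as an engineer would, in place of code of your own. Each camera call takes 0.05 s, during which the arm holds its last target. There are 200 camera calls.

TASK

Turn the red handwheel clockwise as seen from above: first take up its slack, then, counting only from where the carriage starts to move, wind on two full turns without running past, moving the carriage by the wheel alone. Then slide the yellow stop block along the channel until it rests against the back of the carriage, and leave the carriage where the wheel put it. Leave the screwdriver, the tin and the meter where they lie.

Things in the scene. Friction and masses are not known exactly. Their poses are not given: they have to be found in the camera images.
- feedbed: Grey feed bed fixed to the bench, 116 mm wide. Origin on the bench; its +x runs along the bed from the handwheel to the far end, the way the carriage is fed; z up. Blue gearbox at x -240 to -140 mm, 66 mm high. From x -140 to 285 mm: channel, floor 30 mm above the bench, 84 mm wide, between rails whose tops are at 42 mm (the screw in it is only seen, cannot be touched).
- hub (a point): Centre of the red handwheel, on its upright axis, level with the rim's top, 115 mm above the bench, at x = -190 mm of the bed. Rim 136 mm across, bar 16 mm. Turned clockwise it first runs loose (about 1/4 to 1/2 turn, unknown), then stiffly (about 5 N at the handle) drives the carriage along the bed's +x, 20 mm a turn. It stays where left; turning back has slack too.
- handle (a point): Middle of the black upright round handle on the wheel's rim, 60 mm from the wheel's axis: 22 mm diameter, standing 50 mm above the rim to 165 mm above the bench; this point is 139 mm above the bench. It can be pushed round from the side with closed fingers held above the rim.
- carriage (a joint): Travel of the board carriage along the bed's +x, in m, 0 at the start, growing as it is fed; two full turns are 0.040.
- carriage_back (a point): Middle of the flat back face (towards the handwheel) of the carriage's aluminium saddle, 50 mm above the bench. Saddle 90 mm long, 76 wide, from 31 to 67 mm above the bench, carrying a plate and green circuit board 130 mm wide, top at 96 mm, not reaching back past this face. x axis along the bed's +x. The screw holds the carriage against a push from the stop.
- stop: Yellow steel stop block, loose in the channel between handwheel and carriage, 0.4 to 0.75 kg, 50 mm long along the bed, 76 wide, 34 high, with a raised part 34 x 60 mm on top, to 78 mm above the bench. Origin: centre of its underside. x axis along the bed's +x.
- stop_front (a point): Middle of the block's flat front face (towards the carriage), 50 mm above the bench; it is to meet the point carriage_back.
- stop_rear (a point): Middle of the block's flat rear face (towards the handwheel), 50 mm above the bench: the place to push.
- screwdriver: Red-handled screwdriver, 200 mm long, lying on the bench beyond the bed; leave alone.
- flux_tin: Blue round tin, 62 mm diameter, 20 mm high, on the bench beyond the bed; leave alone.
- meter: Red hand meter, 75 x 150 x 34 mm, lying on the bench beyond the bed; leave alone.
Things that resemble listed ones, but are neither listed nor needed, are in the scene too. Several things have the shape of the stop; the one meant has the colours described above.

How it is judged (in metres and radians):
On the way:
1. the carriage has been fed two full turns of the screw, 40 mm, within 0.15 of a turn (3 mm) (value of joint carriage between 0.037 and 0.043 m), for 0.3 s.
At the end, for the whole second after the job is handed in: The carriage stands 40 mm (two full turns of the screw) on from where it started, within 3 mm; the stop block lies flat in the channel, at rest, with its front face no more than 3 mm from the back of the carriage; the screwdriver, tin and meter have not been moved more than 20 mm (all of step 1 and x of stop_front in the frame of carriage_back above -0.003 m and horizontal distance between stop_front and carriage_back below 0.006 m and angle between stop's own z axis and vertical below 0.05 rad and height (world z) of stop below 0.034 m and linear speed of stop below 0.01 m/s); the robot touches nothing.
It fails at once if the carriage is run past: more than 0.2 of a turn (4 mm) beyond two turns (value of joint carriage above 0.044 m).
It fails at once if the robot pushes the carriage itself with more than 8 N (contact force between any of the arm, the fingers and carriage above 8 N).
It fails at once if the screwdriver, the tin or the meter is moved more than 20 mm (distance of any of screwdriver, flux_tin, meter from where it was at the start of the episode above 0.02 m).
It also fails if it takes over 67 s, if anything falls off the work surface, if the arm or the gripper's body presses on something with over 40 N, if the wrist force passes 120 N, or if a joint passes its speed limit or range.

## Working session

There is one attempt and no reset: what is moved stays moved. The work goes in short steps, Python scripts to look and compute and a shell command to move; the robot and the scene stay as the last step left them, time stands still between calls to the robot, and variables do not carry over. Pictures are saved under pics/ and viewed, at most 10 in all, crops included, and the job is handed in when it is done.

```bash
ls; mkdir -p pics
python3 - <<'E'
from plant import *
import cv2
print(get_state(), hold_point_z)
for n in ("scene","side"):
    c=capture(n); cv2.imwrite(f"pics/{n}0.png",c["color"])
    print(n,c["mtx"],c["R"],c["t"],c["dist_coeffs"])
E
```

```text
pics
{'time_s': 0.0, 'joints': array([-5.40246162e+01,  2.05905518e+01,  6.32741476e-01, -2.03811701e-02,
       -7.01355406e+01, -1.65055952e+01]), 'qd': array([ 0.00789128, -0.01552806,  0.01140591, -0.04118735,  0.05712603,
        0.04887209]), 'joint_torque': array([-2.56829720e-03, -5.82714701e+01,  2.93046731e+01,  6.99692845e+00,
        6.77647971e-03, -1.25423503e-04]), 'tcp_pos': array([ 0.22477686, -0.63594592,  0.225624  ]), 'eef_rot': array([ 1.79905052e+02, -8.15443364e-03, -1.60537146e+02]), 'contact_force': array([ 0.05369692,  0.90587204, -0.5598335 ]), 'moment': array([-0.04008478,  0.04627863, -0.00508246]), 'gripper_force': 0.0, 'gripper_width': 0.08754912012437065} 0.0188
scene [[464.73403077   0.         275.84544653]
 [  0.         464.73403077 219.69739189]
 [  0.           0.           1.        ]] [[ 0.25463311  0.96674847 -0.02365101]
 [ 0.56216642 -0.1678812  -0.80980542]
 [-0.78684871  0.19290747 -0.58622164]] [-0.14327878 -0.23557774  1.31882514] [0.05373646 0.         0.         0.         0.        ]
side [[410.38883927   0.         279.74031274]
 [  0.         410.38883927 207.35443709]
 [  0.           0.           1.        ]] [[-0.99753109 -0.07021346 -0.00134121]
 [-0.05157047  0.74536409 -0.66465996]
 [ 0.04766777 -0.66294981 -0.74714479]] [0.58980582 0.0981396  0.81096888] [-0.03733292  0.          0.          0.          0.        ]
```

View pics/scene0.png

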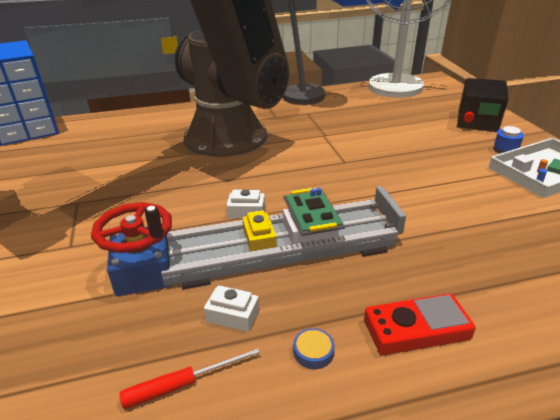

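View pics/side0.png

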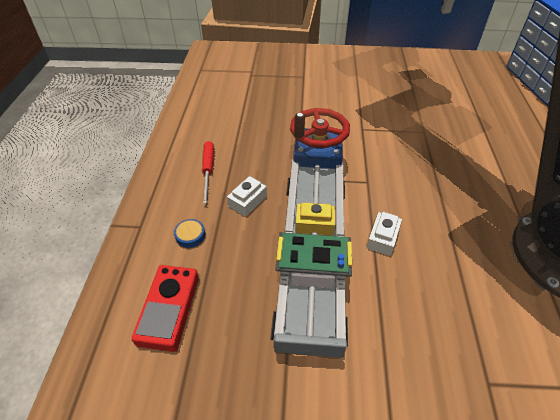

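The scene view shows the wheel at about (132,226), its handle at (153,220), the yellow stop at (259,230) and the board at (313,211). In the side view the wheel is at (320,127), the handle at (299,125), the stop at (316,218) and the board at (314,252). The white blocks are decoys.

```bash
cat > h.py <<'E'
import numpy as np, cv2
from plant import *
def rays(c,px):
    u=cv2.undistortPoints(np.float32(px).reshape(-1,1,2),c["mtx"],c["dist_coeffs"]).reshape(-1,2)
    d=np.c_[u,np.ones(len(u))]@c["R"]; return -c["R"].T@c["t"],d
def onplane(c,px,z):
    o,d=rays(c,px); return (o+d*((z-o[2])/d[:,2])[:,None])[:,:2]
def mask(c,lo,hi,box):
    m=cv2.inRange(cv2.cvtColor(c["color"],cv2.COLOR_BGR2HSV),lo,hi); k=np.zeros_like(m)
    x0,y0,x1,y1=box; k[y0:y1,x0:x1]=m[y0:y1,x0:x1]; return k
def big(m): return max(cv2.findContours(m,cv2.RETR_EXTERNAL,cv2.CHAIN_APPROX_NONE)[0],key=cv2.contourArea)[:,0]
def red(c,box):
    return mask(c,(0,150,60),(8,255,255),box)|mask(c,(172,150,60),(180,255,255),box)
GB={"scene":(270,170,360,250),"side":(260,215,370,300)}
def board(c,n): # green board rectangle, top z .096
    h=onplane(c,big(cv2.morphologyEx(mask(c,(45,80,30),(85,255,255),GB[n]),cv2.MORPH_CLOSE,np.ones((5,5)))),.096)
    return cv2.minAreaRect(np.float32(h*1000))
def handle(c,box): # dark blob
    return big(mask(c,(0,0,0),(180,255,45),box))
E
python3 - <<'E'
from h import *
from scipy.optimize import least_squares
for n,wb,hb,yb in (("scene",(85,190,180,255),(140,198,168,242),(238,205,282,255)),("side",(285,100,355,155),(288,108,308,145),(290,195,345,240))):
    c=capture(n)
    p=cv2.convexHull(big(red(c,wb)))[:,0]; w=onplane(c,p,.107)
    f=least_squares(lambda q:np.hypot(*(w-q[:2]).T)-q[2],[*w.mean(0),.068],loss="soft_l1",f_scale=.002)
    print(n,"hub",f.x,np.std(f.fun))
    k=handle(c,hb); r=cv2.boundingRect(k); print(" handle",r,k.mean(0), "top:",onplane(c,[[r[0]+r[2]/2,r[1]+2]],.165))
    print(" handle mid",onplane(c,[[r[0]+r[2]/2,r[1]+r[3]/2]],.140))
    print(" board",board(c,n))
    y=big(mask(c,(20,120,60),(35,255,255),yb)); m=np.zeros((420,560),np.uint8)
    print(" stop hull z.078",cv2.boundingRect(y), onplane(c,[y.mean(0)],.06))
    print(" stop px",cv2.approxPolyDP(cv2.convexHull(y),2,True)[:,0].tolist())
    cv2.imwrite(f"pics/{n}1.png",cv2.resize(c["color"][90:270,80:380] if n=="scene" else c["color"][90:370,230:400],None,fx=2.6 if n=="scene" else 2.1,fy=2.6 if n=="scene" else 2.1,interpolation=cv2.INTER_CUBIC))
E
```

```text
scene hub [ 0.51687805 -0.24170782  0.06979542] 0.0022520997856457273
 handle (147, 214, 15, 23) [153.63636364 223.71212121] top: [[ 0.58779833 -0.19677443]]
 handle mid [[ 0.57728299 -0.20058797]]
 board ((544.699462890625, 76.01863098144531), (71.16071319580078, 113.52601623535156), 88.64163208007812)
 stop hull z.078 (242, 210, 34, 41) [[ 0.53376145 -0.023827  ]]
 stop px [[263, 210], [267, 213], [275, 233], [275, 246], [250, 250], [242, 217], [248, 212]]
side hub [ 0.51824179 -0.24454127  0.06947191] 0.0016728237918509977
 handle (301, 130, 3, 7) [302.46153846 133.15384615] top: [[ 0.55617455 -0.14613289]]
 handle mid [[ 0.55608076 -0.17331056]]
 board ((525.575439453125, 91.79106903076172), (73.497802734375, 114.86566925048828), 88.80863952636719)
 stop hull z.078 (295, 203, 40, 33) [[ 0.52301336 -0.0151998 ]]
 stop px [[297, 204], [334, 206], [332, 235], [296, 232]]
```

View pics/scene1.png

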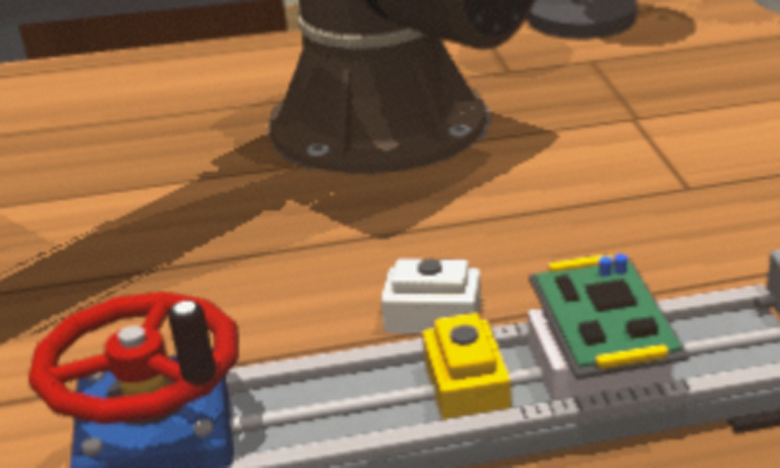

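View pics/side1.png

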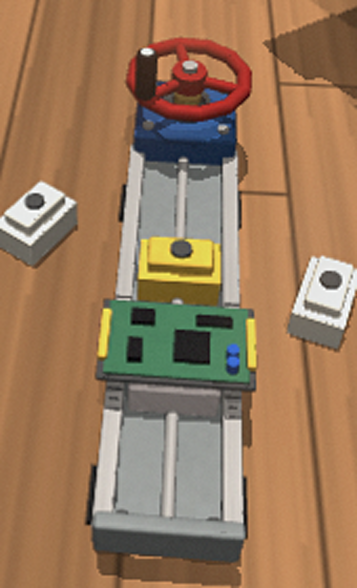

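The crops show the handle running from (150.8,208.5) at the top to (157,233) in the scene view, and from (300,115) to (300,138) in the side view. The two board estimates only agree if the green surface is near z 0.082, and that puts the bed's +x roughly along world +y.

```bash
python3 - <<'E'
from h import *
S=capture("scene");D=capture("side")
def tri(a,b):
    o,d=rays(S,[a]);p,e=rays(D,[b]); d=d[0];e=e[0]
    s=np.linalg.lstsq(np.c_[d,-e],p-o,rcond=None)[0]; A=o+s[0]*d;B=p+s[1]*e
    return (A+B)/2,np.linalg.norm(A-B)
print("handle top",tri((150.8,208.5),(300,115.2)),onplane(S,[(150.8,208.5)],.165),onplane(D,[(300,115.2)],.165))
print("base",onplane(S,[(156.9,233)],.115),onplane(D,[(300,137.6)],.115))
def px(c,n): 
    q=cv2.minAreaRect(big(cv2.morphologyEx(mask(c,(45,80,30),(85,255,255),GB[n]),cv2.MORPH_CLOSE,np.ones((5,5))))); return q
print(px(S,"scene"),px(D,"side"),tri(px(S,"scene")[0],px(D,"side")[0]))
print("stop button", tri(((464/2.6+80),(334/2.6+90)),((181/2.1+230),(248/2.1+90))))
E
python3 -m inch '0.3 0 0 0.027 1;0.3 0 0 0.027 1;0 0 0 0 0.6;0 0 0 0 0.6;0 0 0 0 0.6;0 0 0 0 0.6;0 0 0 0 0.6;0 0 0 0 0.6'
```

```text
handle top (array([ 0.56338353, -0.20172664,  0.16439058]), np.float64(0.0009438054911490677)) [[ 0.56506651 -0.20137148]] [[ 0.56317465 -0.2016063 ]]
base [[ 0.5638892  -0.20039025]] [[ 0.56102523 -0.19082194]]
((313.5, 209.5), (36.7508430480957, 48.66142654418945), 80.83765411376953) ((314.68865966796875, 252.15164184570312), (69.2554931640625, 34.9019775390625), 4.289153575897217) (array([0.52475397, 0.08394847, 0.08088972]), np.float64(0.00320194509206098))
stop button (array([ 0.52278239, -0.02133752,  0.07995918]), np.float64(0.001732242789289433))
time_s: 1.3
tcp_pos: [0.1385, -0.659, 0.2266]
eef_rot: [180.0, -0.0, -179.9]
contact_force: [0.0, -0.8, -0.4]
gripper_width: 0.0525
gripper_force: 0.0
```

```bash
python3 -m inch '-0.236 0.254 0 0 0.6;-0.236 0.254 0 0 0.6;-0.236 0.254 0 0 0.6;-0.236 0.254 0 0 0.6;-0.236 0.254 0 0 0.6;-0.236 0.254 0 0 0.6;-0.236 0.254 0 0 0.6;-0.236 0.254 0 0 0.6'
python3 -m inch '-0.236 0.254 0 0 0.6;-0.236 0.254 0 0 0.6;-0.236 0.254 0 0 0.6;-0.236 0.254 0 0 0.6;0 0 0 0 0.6;0 0 0 0 0.6;0 0 0 0 0.6;0 0 0 0 0.6'
```

```text
time_s: 2.3
tcp_pos: [0.4223, -0.3527, 0.2269]
eef_rot: [-180.0, 0.0, -180.0]
contact_force: [0.6, -0.4, 0.7]
gripper_width: 0.0527
gripper_force: 0.0
time_s: 3.3
tcp_pos: [0.5622, -0.2024, 0.2268]
eef_rot: [-180.0, 0.0, 180.0]
contact_force: [0.2, 0.2, 0.1]
gripper_width: 0.0524
gripper_force: 0.0
```

```bash
python3 -m inch '-0.005 0.003 0.166 0 0.6;0 0 0.166 0 0.6;0 0 0.166 0 0.6;0 0 0.166 0 0.6;0 0 0 0 0.2;0 0 0 0 0.1;0 0 0 0 0.1;0 0 0 0 0.1' 15
```

```text
time_s: 4.3
tcp_pos: [0.5641, -0.2013, 0.128]
eef_rot: [-180.0, 0.1, -180.0]
contact_force: [0.7, 0.2, 1.7]
gripper_width: 0.0217
gripper_force: 15.0
```

```bash
cat > arc.py <<'E'
import numpy as np
def arc(hub,step,n=8,r=.06,p=None,wait=0):
    from plant import get_state
    s=get_state(); p=s["tcp_pos"][:2] if p is None else np.array(p); a0=np.arctan2(*(p-hub)[::-1]); print("radius",np.hypot(*(p-hub)),"ang",np.degrees(a0))
    a=a0-np.radians(step)*np.arange(1,n+1); q=np.array(hub)+r*np.c_[np.cos(a),np.sin(a)]
    d=np.diff(np.vstack([p,q]),axis=0)/.15
    print("; ".join(f"{-x:.3f} {y:.3f} 0 0 0.1" for x,y in d))
E
python3 -c "
from arc import *
arc((.519,-.2415),10)"
```

```text
radius 0.06038823905670921 ang 41.75209683647007
-0.040 -0.058 0 0 0.1; -0.031 -0.062 0 0 0.1; -0.020 -0.067 0 0 0.1; -0.008 -0.069 0 0 0.1; 0.004 -0.070 0 0 0.1; 0.016 -0.068 0 0 0.1; 0.028 -0.064 0 0 0.1; 0.038 -0.058 0 0 0.1
```

```bash
python3 -m inch '-0.04 -0.058 0 0 0.1; -0.031 -0.062 0 0 0.1; -0.02 -0.067 0 0 0.1; -0.008 -0.069 0 0 0.1; 0.004 -0.07 0 0 0.1; 0.016 -0.068 0 0 0.1; 0.028 -0.064 0 0 0.1; 0.038 -0.058 0 0 0.1'
python3 -c "
from arc import *
arc((.519,-.2415),10)"
```

```text
time_s: 5.3
tcp_pos: [0.5651, -0.279, 0.127]
eef_rot: [180.0, 0.0, -180.0]
contact_force: [1.7, 4.5, 1.3]
gripper_width: 0.0218
gripper_force: 15.0
radius 0.059377576851499844 ang -39.136534713428134
0.045 -0.053 0 0 0.1; 0.057 -0.041 0 0 0.1; 0.063 -0.030 0 0 0.1; 0.067 -0.019 0 0 0.1; 0.069 -0.007 0 0 0.1; 0.070 0.005 0 0 0.1; 0.068 0.017 0 0 0.1; 0.064 0.029 0 0 0.1
```

```bash
python3 -m inch '0.045 -0.053 0 0 0.1; 0.057 -0.041 0 0 0.1; 0.063 -0.03 0 0 0.1; 0.067 -0.019 0 0 0.1; 0.069 -0.007 0 0 0.1; 0.07 0.005 0 0 0.1; 0.068 0.017 0 0 0.1; 0.064 0.029 0 0 0.1'
cat >> h.py <<'E'
def feed(save=None):
    out=[]
    for n in ("scene","side"):
        c=capture(n); r=[]
        for im in (cv2.imread(f"pics/{n}0.png"),c["color"]):
            k=dict(c); k["color"]=im
            h=big(cv2.morphologyEx(mask(k,(45,80,30),(85,255,255),GB[n]),cv2.MORPH_CLOSE,np.ones((5,5))))
            q=cv2.minAreaRect(np.float32(onplane(k,h,.082)*1000)); r.append(np.array(q[0])); sz=q[1]
        out.append((n,np.round(r[1]-r[0],2),np.round(sz,1)))
        if save: cv2.imwrite(f"pics/{n}{save}.png",c["color"])
    print(out)
GB={"scene":(270,160,400,260),"side":(255,210,375,330)}
E
python3 -c "
from arc import *
from h import feed
feed()
arc((.519,-.2415),11)"
```

```text
time_s: 6.3
tcp_pos: [0.4908, -0.2964, 0.128]
eef_rot: [-179.7, 0.1, -179.9]
contact_force: [2.8, -14.6, -1.5]
gripper_width: 0.0215
gripper_force: 15.0
[('scene', array([0.28, 1.5 ]), array([ 73.3, 116.7])), ('side', array([0.12, 1.38]), array([ 74.9, 117.8]))]
radius 0.06220951595913877 ang -118.53076430024426
0.057 0.056 0 0 0.1; 0.054 0.054 0 0 0.1; 0.043 0.064 0 0 0.1; 0.030 0.071 0 0 0.1; 0.016 0.075 0 0 0.1; 0.001 0.077 0 0 0.1; -0.013 0.076 0 0 0.1; -0.028 0.072 0 0 0.1
```

```bash
python3 -c "
from arc import *
arc((.519,-.243),11)"
```

```text
radius 0.060895889459468694 ang -119.20487006454728
0.060 0.049 0 0 0.1; 0.054 0.055 0 0 0.1; 0.042 0.064 0 0 0.1; 0.029 0.071 0 0 0.1; 0.015 0.075 0 0 0.1; 0.000 0.077 0 0 0.1; -0.014 0.075 0 0 0.1; -0.028 0.071 0 0 0.1
```

```bash
python3 -m inch '0.054 0.033 0 0 0.1; 0.054 0.055 0 0 0.1; 0.042 0.064 0 0 0.1; 0.029 0.071 0 0 0.1; 0.015 0.075 0 0 0.1; 0 0.077 0 0 0.1; -0.014 0.075 0 0 0.1; -0.028 0.071 0 0 0.1'
python3 -c "
from arc import *
arc((.519,-.243),11)"
```

```text
time_s: 7.4
tcp_pos: [0.4464, -0.2166, 0.1249]
eef_rot: [179.9, -2.0, 179.7]
contact_force: [-53.9, 11.7, 39.6]
gripper_width: 0.0093
gripper_force: 29.6
radius 0.07725558136109613 ang 159.98105943325564
-0.141 0.030 0 0 0.1; -0.046 0.062 0 0 0.1; -0.057 0.052 0 0 0.1; -0.065 0.040 0 0 0.1; -0.072 0.027 0 0 0.1; -0.076 0.013 0 0 0.1; -0.077 -0.002 0 0 0.1; -0.075 -0.017 0 0 0.1
```

```bash
python3 -m inch '0 0 -0.02 0 0.4; 0 0 -0.02 0 0.4; 0 0 0 0 0.4; 0 0 0 0 0.4; 0 0 0 0 0.4; 0 0 0 0 0.4; 0 0 0 0 0.4; 0 0 0 0 0.4'
python3 - <<'E'
from h import *
feed()
a=capture("scene")["color"][150:300,60:280]; b=capture("wrist")["color"]
a=cv2.resize(a,(560,382)); cv2.imwrite("pics/slip.png",np.hstack([cv2.resize(a,(440,330)),cv2.resize(b,(360,330))]))
E
```

```text
time_s: 8.4
tcp_pos: [0.4673, -0.2153, 0.1331]
eef_rot: [-180.0, 0.0, -180.0]
contact_force: [-0.6, 0.3, 0.7]
gripper_width: 0.0349
gripper_force: 0.0
[('scene', array([0.56, 7.47]), array([ 72.4, 115.9])), ('side', array([0.12, 7.28]), array([ 74.7, 117.5]))]
```

View pics/slip.png

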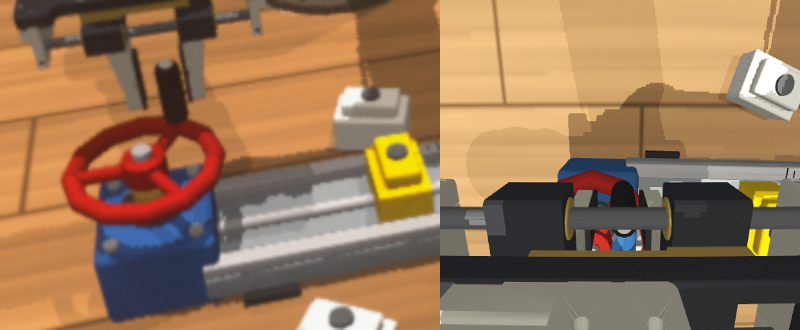

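The handle slipped out of the pads but nothing was lost. It stands at about (143,179) top and (148,204) base in the scene view, with the carriage fed 7.4 mm. I'll regrip with the tool turning along with the wheel, so the pads always push tangentially.

Run:
```python
from h import *
s=get_state(); print(s["joints"],s["eef_rot"],s["tcp_pos"])
S=capture("scene")
p=onplane(S,[(143,178.6)],.165)[0],onplane(S,[(148,203.6)],.115)[0]; print(p)
h=np.array([.519,-.243])
for q in p: print(np.hypot(*(q-h)),np.degrees(np.arctan2(*(q-h)[::-1])))
```

```text
[-2.84782085e+00  1.03045840e+01 -2.68030232e+01  6.55805171e-04
 -5.28905629e+01 -8.71209073e+01] [-1.79999386e+02  1.80129207e-03 -1.79968332e+02] [ 0.46723198 -0.21528299  0.13296107]
(array([ 0.46640909, -0.21030776]), array([ 0.47008288, -0.21107567]))
0.06192403411953866 148.13355589157214
0.058412739955784415 146.87069659202834
```

```bash
python3 -m inch '0 0 -0.3 0 0.4; -0.007 0.02 0 -0.0292 0.6; 0 0 0 -0.0292 0.6; 0 0 0 -0.0292 0.6; 0 0 0 -0.0292 0.6; 0 0 0 -0.0292 0.6; 0 0 0 -0.0292 0.6; 0 0 0 -0.0292 0.6'
python3 -m inch '0 0 0 -0.0292 0.6; 0 0 0 -0.0292 0.6; 0 0 0 -0.0292 0.6; 0 0 0 -0.0292 0.6; 0 0 0 -0.0292 0.6; 0 0 0 -0.0292 0.6; 0 0 0 -0.0292 0.6; 0 0 0 0 0.6'
```

```text
time_s: 9.65
tcp_pos: [0.4682, -0.2123, 0.1779]
eef_rot: [180.0, 0.0, -106.0]
contact_force: [0.0, -0.2, 0.4]
gripper_width: 0.0525
gripper_force: 0.0
time_s: 10.65
tcp_pos: [0.4682, -0.2123, 0.178]
eef_rot: [180.0, -0.0, -32.9]
contact_force: [0.0, -1.4, -0.4]
gripper_width: 0.0526
gripper_force: 0.0
```

Now lower and grip.

```bash
python3 -m inch '0 0 0.17 0 0.6; 0 0 0.17 0 0.6; 0 0 0 0 0.3; 0 0 0 0 0.1; 0 0 0 0 0.1; 0 0 0 0 0.1; 0 0 0 0 0.1;0 0 0 0 0.1' 15
python3 -c "
from h import *
feed()
p=get_state()['tcp_pos'][:2]-[.519,-.243]; print(np.hypot(*p),np.degrees(np.arctan2(p[1],p[0])))"
```

```text
time_s: 11.65
tcp_pos: [0.4685, -0.2124, 0.1276]
eef_rot: [-180.0, -0.0, -32.8]
contact_force: [-1.3, 2.3, 5.9]
gripper_width: 0.0214
gripper_force: 15.0
[('scene', array([0.43, 7.06]), array([ 73.2, 116.8])), ('side', array([0.12, 7.28]), array([ 74.7, 117.5]))]
0.05899711571635024 148.70505092928536
```

```bash
python3 -m inch '0.0061 -0.0695 0 0.0278 0.1; 0.0061 -0.0695 0 0.0278 0.1; 0.0061 -0.0695 0 0.0278 0.1; 0.0061 -0.0695 0 0.0278 0.1; 0.0061 -0.0695 0 0.0278 0.1; 0.0061 -0.0695 0 0.0278 0.1; 0.0061 -0.0695 0 0.0278 0.1; 0.0061 -0.0695 0 0.0278 0.1'
cat > a.py <<'E'
from h import *
feed()
s=get_state(); d=s['tcp_pos'][:2]-[.519,-.243]; y=np.radians(s["eef_rot"][2]); f=s["contact_force"]
print("r",np.hypot(*d),"ang",np.degrees(np.arctan2(d[1],d[0])),"ftool xy",f[0]*np.cos(y)+f[1]*np.sin(y),f[0]*np.sin(y)-f[1]*np.cos(y), s["joints"][5])
E
python3 a.py
```

```text
time_s: 12.75
tcp_pos: [0.5413, -0.1882, 0.1273]
eef_rot: [179.9, 0.1, -113.2]
contact_force: [-5.4, 8.2, 8.0]
gripper_width: 0.0216
gripper_force: 15.0
[('scene', array([ 0.33, 12.02]), array([ 73.4, 116.4])), ('side', array([ 0.05, 11.81]), array([ 75. , 117.1]))]
r 0.059037382253462875 ang 66.69292057461159 ftool xy -4.461657853414017 3.8094252465209837 -23.399470707820008
```

```bash
python3 -m inch '0.0061 -0.0695 0 0.0278 0.1; 0.0061 -0.0695 0 0.0278 0.1; 0.0061 -0.0695 0 0.0278 0.1; 0.0061 -0.0695 0 0.0278 0.1; 0.0061 -0.0695 0 0.0278 0.1; 0.0061 -0.0695 0 0.0278 0.1; 0.0061 -0.0695 0 0.0278 0.1; 0.0061 -0.0695 0 0.0278 0.1'
python3 a.py
```

```text
time_s: 13.85
tcp_pos: [0.575, -0.257, 0.1263]
eef_rot: [179.9, -0.3, 166.7]
contact_force: [-6.3, 8.5, 5.5]
gripper_width: 0.0215
gripper_force: 15.0
[('scene', array([ 0.56, 16.04]), array([ 73.3, 116.8])), ('side', array([ 0.34, 16.61]), array([ 74.8, 117.6]))]
r 0.057767135473339254 ang -14.9130669991267 ftool xy 7.301041356332416 3.201830145615096 -96.75060877099943
```

```bash
python3 -m inch '0.0061 -0.0695 0 0.0278 0.1; 0.0061 -0.0695 0 0.0278 0.1; 0.0061 -0.0695 0 0.0278 0.1; 0.0061 -0.0695 0 0.0278 0.1; 0.0061 -0.0695 0 0.0278 0.1; 0.0061 -0.0695 0 0.0278 0.1; 0.0061 -0.0695 0 0.0278 0.1; 0 0 0 0 0.1'
python3 a.py
```

```text
time_s: 14.95
tcp_pos: [0.5245, -0.3008, 0.1256]
eef_rot: [-179.9, -0.3, 96.8]
contact_force: [-0.7, 17.6, 1.0]
gripper_width: 0.0217
gripper_force: 15.0
[('scene', array([ 0.32, 20.35]), array([ 73.1, 117.2])), ('side', array([ 0.65, 20.3 ]), array([ 74.9, 117.9]))]
r 0.05812769691995853 ang -84.3591745187616 ftool xy 16.80415735915286 0.8886101706329634 -161.34725918995568
```

```bash
python3 -m inch '0 0 0 0 0.6; 0 0 0 0 0.6;0 0 0 0 0.6; 0 0 -0.33 0 0.6; 0 0 0 -0.0294 0.6; 0 0 0 -0.0294 0.6; 0 0 0 -0.0294 0.6; 0 0 0 -0.0294 0.6'
python3 -m inch '0 0 0 -0.0294 0.6; 0 0 0 -0.0294 0.6; 0 0 0 -0.0294 0.6; 0 0 0 -0.0294 0.6; 0 0 0 -0.0294 0.6; 0 0 0 -0.0294 0.6; 0 0 0 -0.0294 0.6; 0 0 0 -0.0294 0.6'
python3 -m inch '0 0 0 -0.0294 0.6; 0 0 0 -0.0294 0.6; 0 0 0 -0.0294 0.6; 0 0 0 -0.0294 0.6; 0 0 0 -0.0294 0.6; 0 0 0 0 0.6; 0 0 0 0 0.6; 0 0 0 0 0.6'; python3 a.py
```

```text
time_s: 16.05
tcp_pos: [0.5259, -0.3047, 0.1765]
eef_rot: [-180.0, 0.0, 139.7]
contact_force: [0.5, -0.5, 0.1]
gripper_width: 0.0527
gripper_force: 0.0
time_s: 17.05
tcp_pos: [0.5258, -0.3047, 0.1764]
eef_rot: [-180.0, -0.0, -135.7]
contact_force: [-0.1, -0.2, 0.4]
gripper_width: 0.0526
gripper_force: 0.0
time_s: 18.05
tcp_pos: [0.5259, -0.3044, 0.1765]
eef_rot: [180.0, -0.0, -83.2]
contact_force: [0.6, -0.2, 0.4]
gripper_width: 0.0527
gripper_force: 0.0
[('scene', array([ 0.37, 20.34]), array([ 72.9, 117.2])), ('side', array([ 0.64, 20.3 ]), array([ 74.9, 117.9]))]
r 0.06177960885655282 ang -83.53575432862381 ftool xy -0.2601113482448658 -0.7753994665138338 18.518571618233356
```

```bash
python3 -m inch '-0.025 0.006 0.17 0 0.6; 0 0 0.16 0 0.6; 0 0 0 0 0.3; 0 0 0 0 0.1; 0 0 0 0 0.1; 0 0 0 0 0.1; 0 0 0 0 0.1;0 0 0 0 0.1' 15
python3 -m inch '-0.0061 0.0695 0 0.0278 0.1; -0.0061 0.0695 0 0.0278 0.1; -0.0061 0.0695 0 0.0278 0.1; -0.0061 0.0695 0 0.0278 0.1; -0.0061 0.0695 0 0.0278 0.1; -0.0061 0.0695 0 0.0278 0.1; -0.0061 0.0695 0 0.0278 0.1; -0.0061 0.0695 0 0.0278 0.1'; python3 a.py
```

```text
time_s: 19.15
tcp_pos: [0.5251, -0.3011, 0.1277]
eef_rot: [-179.9, -0.1, -83.0]
contact_force: [-0.3, -1.7, 4.9]
gripper_width: 0.0218
gripper_force: 15.0
time_s: 20.15
tcp_pos: [0.4607, -0.2586, 0.1276]
eef_rot: [-179.9, 0.1, -163.4]
contact_force: [1.9, 0.4, 2.4]
gripper_width: 0.0217
gripper_force: 15.0
[('scene', array([ 0.21, 24.29]), array([ 72.8, 116.7])), ('side', array([ 0.54, 24.67]), array([ 74.9, 117.3]))]
r 0.06032597019259446 ang -165.56590586686622 ftool xy -0.9887831964721878 -0.674787118308819 -65.23271808212185
```

Tracking well; continue 80°, then assess.

```bash
python3 -m inch '-0.0061 0.0695 0 0.0278 0.1; -0.0061 0.0695 0 0.0278 0.1; -0.0061 0.0695 0 0.0278 0.1; -0.0061 0.0695 0 0.0278 0.1; -0.0061 0.0695 0 0.0278 0.1; -0.0061 0.0695 0 0.0278 0.1; -0.0061 0.0695 0 0.0278 0.1; -0.0061 0.0695 0 0.0278 0.1'; python3 a.py
```

```text
time_s: 21.25
tcp_pos: [0.49, -0.1876, 0.1275]
eef_rot: [-179.9, -0.0, 116.8]
contact_force: [-2.5, 0.7, 8.0]
gripper_width: 0.0211
gripper_force: 15.0
[('scene', array([ 1.09, 28.46]), array([ 72.9, 116.2])), ('side', array([ 0.67, 29.1 ]), array([ 74.9, 117.2]))]
r 0.06246554588852373 ang 116.95572904808374 ftool xy 3.8450134145964703 -2.6782120725935963 -153.6829225132185
```

```bash
python3 -m inch '0 0 0 0 0.6; 0 0 0 0 0.6;0 0 0 0 0.6; 0 0 -0.33 0 0.6; 0 0 0 -0.0294 0.6; 0 0 0 -0.0294 0.6; 0 0 0 -0.0294 0.6; 0 0 0 -0.0294 0.6'
python3 -m inch '0 0 0 -0.0294 0.6; 0 0 0 -0.0294 0.6; 0 0 0 -0.0294 0.6; 0 0 0 -0.0294 0.6; 0 0 0 -0.0294 0.6; 0 0 0 -0.0294 0.6; 0 0 0 -0.0294 0.6; 0 0 0 -0.0294 0.6'
python3 -m inch '0 0 0 -0.0294 0.6; 0 0 0 -0.0294 0.6; 0 0 0 -0.0294 0.6; 0 0 0 -0.0294 0.6; 0 0 0 -0.0294 0.6; 0 0 0 0 0.6; 0 0 0 0 0.6; 0 0 0 0 0.6'; python3 a.py
```

```text
time_s: 22.35
tcp_pos: [0.4901, -0.1877, 0.1763]
eef_rot: [-180.0, -0.0, 159.5]
contact_force: [-0.2, 0.2, -0.5]
gripper_width: 0.0525
gripper_force: 0.0
time_s: 23.35
tcp_pos: [0.4901, -0.1877, 0.1763]
eef_rot: [180.0, -0.0, -115.8]
contact_force: [1.1, 0.0, -0.5]
gripper_width: 0.0525
gripper_force: 0.0
time_s: 24.35
tcp_pos: [0.4903, -0.1877, 0.1764]
eef_rot: [180.0, 0.0, -63.4]
contact_force: [-0.3, -0.4, 0.0]
gripper_width: 0.0525
gripper_force: 0.0
[('scene', array([ 1.36, 28.4 ]), array([ 73.1, 115.6])), ('side', array([ 0.69, 29.09]), array([ 74.9, 117.2]))]
r 0.06236595394053019 ang 117.36089858481036 ftool xy 0.11800545775966798 -0.6253526239629258 26.18208860670376
```

```bash
python3 -m inch '0 0 0.17 0 0.6; 0 0 0.155 0 0.6; 0 0 0 0 0.3; 0 0 0 0 0.1; 0 0 0 0 0.1; 0 0 0 0 0.1; 0 0 0 0 0.1;0 0 0 0 0.1' 15
python3 -m inch '0.0061 -0.0695 0 0.0278 0.1; 0.0061 -0.0695 0 0.0278 0.1; 0.0061 -0.0695 0 0.0278 0.1; 0.0061 -0.0695 0 0.0278 0.1; 0.0061 -0.0695 0 0.0278 0.1; 0.0061 -0.0695 0 0.0278 0.1; 0.0061 -0.0695 0 0.0278 0.1; 0.0061 -0.0695 0 0.0278 0.1'; python3 a.py
```

```text
time_s: 25.45
tcp_pos: [0.4907, -0.1876, 0.1284]
eef_rot: [-179.9, -0.0, -63.2]
contact_force: [-1.0, 2.4, 5.9]
gripper_width: 0.0216
gripper_force: 15.0
time_s: 26.45
tcp_pos: [0.5664, -0.2044, 0.1284]
eef_rot: [180.0, 0.1, -143.6]
contact_force: [-1.6, 6.7, 6.5]
gripper_width: 0.0208
gripper_force: 15.0
[('scene', array([ 0.47, 33.21]), array([ 72.7, 118.5])), ('side', array([ 1.18, 33.6 ]), array([ 75.2, 117.7]))]
r 0.06105686283456575 ang 38.32880831768772 ftool xy -3.3304569112525564 2.877510076470693 -52.2227876337903
```

```bash
python3 -m inch '0.0061 -0.0695 0 0.0278 0.1; 0.0061 -0.0695 0 0.0278 0.1; 0.0061 -0.0695 0 0.0278 0.1; 0.0061 -0.0695 0 0.0278 0.1; 0.0061 -0.0695 0 0.0278 0.1; 0.0061 -0.0695 0 0.0278 0.1; 0.0061 -0.0695 0 0.0278 0.1; 0.0061 -0.0695 0 0.0278 0.1'; python3 a.py
```

```text
time_s: 27.55
tcp_pos: [0.5625, -0.2821, 0.1283]
eef_rot: [179.9, 0.1, 136.3]
contact_force: [2.7, 4.8, 1.6]
gripper_width: 0.0215
gripper_force: 15.0
[('scene', array([ 0.91, 37.53]), array([ 73. , 117.4])), ('side', array([ 1.07, 38.04]), array([ 75.1, 117.6]))]
r 0.058465097780044016 ang -42.697420473835656 ftool xy -0.019378045896397023 4.159252535656156 -124.57241013250135
```

```bash
python3 -m inch '0.0061 -0.0695 0 0.0278 0.1; 0.0061 -0.0695 0 0.0278 0.1; 0.0061 -0.0695 0 0.0278 0.1; 0.0039 -0.0557 0 0.0222 0.1; 0 0 0 0 0.1; 0 0 0 0 0.1; 0 0 0 0 0.1; 0 0 0 0 0.1'; python3 a.py
python3 -m inch '0 0 0 0 0.6; 0 0 0 0 0.6;0 0 0 0 0.6; 0 0 -0.33 0 0.6; 0 0 0 0 0.6; 0 0 0 0 0.6; 0 0 0 0 0.6; 0 0 0 0 0.6'; python3 a.py
```

```text
time_s: 28.65
tcp_pos: [0.5271, -0.3007, 0.1281]
eef_rot: [179.9, 0.0, 98.7]
contact_force: [4.2, 0.2, 5.7]
gripper_width: 0.0212
gripper_force: 15.0
[('scene', array([ 0.93, 39.85]), array([ 73. , 117.4])), ('side', array([ 1.2 , 40.22]), array([ 75. , 117.4]))]
r 0.05826619865840673 ang -82.12846482056106 ftool xy -0.189444417355342 4.812014641352771 -160.07793355481178
time_s: 29.75
tcp_pos: [0.5257, -0.3004, 0.1763]
eef_rot: [-179.9, -0.0, 98.6]
contact_force: [1.0, 0.4, 0.4]
gripper_width: 0.0528
gripper_force: 0.0
[('scene', array([ 0.69, 39.86]), array([ 73. , 116.9])), ('side', array([ 1.04, 40.2 ]), array([ 75. , 117.2]))]
r 0.05787436044829411 ang -83.05405521945923 ftool xy 0.1726006866176391 -0.18966399658875466 -160.12513361193746
```

```bash
python3 -m inch '0 0 -0.2 0 0.5; 0 0 0 -0.0293 0; 0 0 0 -0.0293 0; 0 0 0 -0.0293 0; 0 0 0 -0.0293 0; 0 0 0 -0.0293 0; 0 0 0 -0.0293 0; 0 0 0 -0.0293 0'
python3 -m inch '0 0 0 -0.0293 0; 0 0 0 -0.0293 0; 0 0 0 -0.0293 0; 0 0 0 -0.0293 0; 0 0 0 -0.0293 0; 0 0 0 -0.0293 0; 0 0 0 -0.0293 0; 0 0 0 -0.0293 0'
python3 -m inch '0 0 0 -0.0293 0; 0 0 0 -0.0293 0; 0 0 0 -0.0293 0; -0.29 0 0 0 0; -0.29 0 0 0 0; -0.29 0 0 0 0; -0.29 0 0 0 0; -0.29 0 0 0 0'
```

```text
time_s: 30.85
tcp_pos: [0.5262, -0.3005, 0.2069]
eef_rot: [180.0, -0.0, 172.8]
contact_force: [0.3, -0.5, -0.3]
gripper_width: 0.0009
gripper_force: 0.0
time_s: 31.85
tcp_pos: [0.5262, -0.3005, 0.2069]
eef_rot: [180.0, 0.0, -102.8]
contact_force: [0.8, -0.1, 0.2]
gripper_width: 0.0005
gripper_force: 0.0
time_s: 32.85
tcp_pos: [0.4568, -0.0931, 0.2071]
eef_rot: [180.0, 0.0, -71.5]
contact_force: [1.2, 0.4, 0.6]
gripper_width: 0.0005
gripper_force: 0.0
```

```bash
python3 -m inch '0 0 0 0.0276 0; 0 0 0 0.0276 0; -0.032 -0.216 0 0 0; -0.032 -0.216 0 0 0; 0 0 0 0 0; 0 0 0 0 0; 0 0 0 0 0; 0 0 0 0 0'
python3 - <<'E'
from h import *
S=capture("scene");D=capture("side")
o,d=rays(S,[0,0])if 0 else (0,0)
y=big(mask(D,(20,120,60),(35,255,255),(285,190,350,240))); print(cv2.boundingRect(y))
a,b=S["color"][150:290,200:420],D["color"][150:330,240:390]
cv2.imwrite("pics/st.png",np.hstack([cv2.resize(a,(500,330)),cv2.resize(b,(275,330))]))
E
```

```text
time_s: 33.85
tcp_pos: [0.522, -0.0863, 0.2075]
eef_rot: [-180.0, 0.0, -91.4]
contact_force: [-0.3, -0.4, 0.1]
gripper_width: 0.0005
gripper_force: 0.0
(295, 203, 40, 33)
```

View pics/st.png

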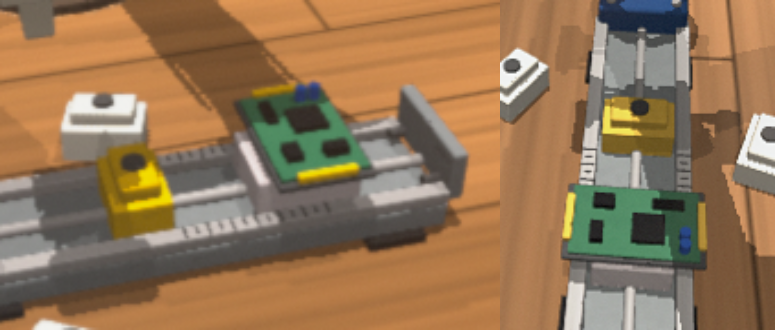

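The carriage is fed, and the stop is unmoved with a clear channel between it and the carriage. Next I lower the closed fingers behind the stop.

```bash
python3 -m inch '0 0 0.275 0 0; 0 0 0.275 0 0; 0 0 0.275 0 0; 0 0 0.275 0 0; 0 0 0 0 0; -0.04 0 0 0 0; -0.04 0 0 0 0; -0.04 0 0 0 0'
python3 -m inch '-0.04 0 0 0 0; -0.04 0 0 0 0; -0.04 0 0 0 0; -0.04 0 0 0 0; -0.04 0 0 0 0; -0.04 0 0 0 0; -0.04 0 0 0 0; -0.04 0 0 0 0'
```

```text
time_s: 34.95
tcp_pos: [0.5238, -0.0675, 0.0437]
eef_rot: [-179.9, 0.0, -91.4]
contact_force: [0.9, 0.1, 0.2]
gripper_width: 0.0007
gripper_force: 0.0
time_s: 35.95
tcp_pos: [0.524, -0.0207, 0.0426]
eef_rot: [180.0, -0.1, -91.4]
contact_force: [-0.1, -7.0, 4.8]
gripper_width: 0.0007
gripper_force: 3.1
```

```bash
python3 -m inch '-0.024 0 0 0 0; -0.024 0 0 0 0; -0.024 0 0 0 0; -0.024 0 0 0 0; -0.024 0 0 0 0; -0.024 0 0 0 0; -0.024 0 0 0 0; -0.024 0 0 0 0'
python3 - <<'E'
from h import *
feed()
S=capture("scene");D=capture("side")
a,b=S["color"][150:290,200:420],D["color"][150:330,240:390]
cv2.imwrite("pics/st2.png",np.hstack([cv2.resize(a,(500,330)),cv2.resize(b,(275,330))]))
E
```

```text
time_s: 36.95
tcp_pos: [0.5246, 0.0079, 0.0426]
eef_rot: [180.0, -0.1, -91.4]
contact_force: [-0.5, -6.4, 4.8]
gripper_width: 0.0006
gripper_force: 3.3
[('scene', array([ 2.92, 40.59]), array([ 73.8, 115.8])), ('side', array([ 0.66, 39.89]), array([ 75.8, 117.1]))]
```

View pics/st2.png

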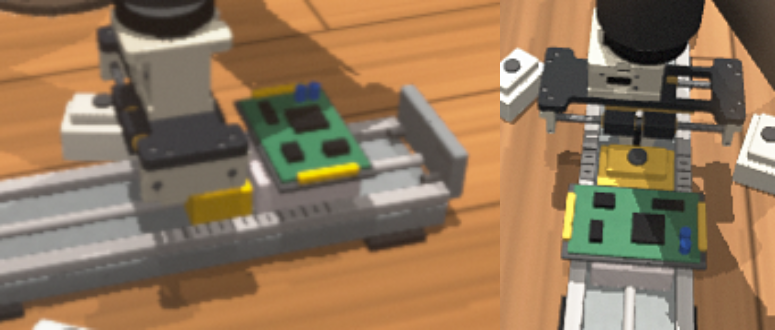

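The stop is almost at the saddle: its front is near (252,200) and the saddle's back edge is at about (258,195) in the crop. I'll creep in from here.

```bash
python3 -m inch '-0.006 0 0 0 0; -0.006 0 0 0 0; -0.006 0 0 0 0; -0.006 0 0 0 0; -0.006 0 0 0 0; -0.006 0 0 0 0; 0 0 0 0 0; 0 0 0 0 0'
```

```text
time_s: 38.15
tcp_pos: [0.5249, 0.0129, 0.0424]
eef_rot: [180.0, -0.1, -91.4]
contact_force: [1.6, -9.8, 2.9]
gripper_width: 0.0004
gripper_force: 5.0
```

```bash
python3 -m inch '-0.005 0 0 0 0; -0.005 0 0 0 0; -0.005 0 0 0 0; -0.005 0 0 0 0; 0 0 0 0 0; 0 0 0 0 0; 0 0 0 0 0; 0 0 0 0 0'; python3 -c "
from h import *
feed()"
```

```text
time_s: 39.15
tcp_pos: [0.5249, 0.0132, 0.0424]
eef_rot: [179.9, -0.3, -91.4]
contact_force: [6.6, -27.7, 2.4]
gripper_width: 0.0008
gripper_force: 13.8
[('scene', array([ 1.59, 39.57]), array([ 74. , 115.2])), ('side', array([ 1.1 , 40.15]), array([ 75.1, 117.1]))]
```

Firm contact: the force rose to 28 N with no further motion. Back off, rise, check.

```bash
python3 -m inch '0.05 0 0 0 0; 0.15 0 0 0 0; 0.15 0 0 0 0; 0 0 -0.25 0 0; 0 0 -0.35 0 0; 0 0 -0.35 0 0; 0.2 0 -0.2 0 0; 0 0 0 0 0'
python3 - <<'E'
from h import *
feed()
S=capture("scene");D=capture("side")
a,b=S["color"][150:290,200:420],D["color"][150:330,240:390]
cv2.imwrite("pics/st3.png",np.hstack([cv2.resize(a,(500,330)),cv2.resize(b,(275,330))]))
E
```

```text
time_s: 40.25
tcp_pos: [0.5243, -0.0657, 0.2173]
eef_rot: [-179.7, 0.1, -91.5]
contact_force: [-0.7, 0.2, -1.2]
gripper_width: 0.0005
gripper_force: 0.0
[('scene', array([ 1.06, 39.92]), array([ 73. , 116.4])), ('side', array([ 1.05, 40.07]), array([ 75.3, 117.2]))]
```

View pics/st3.png

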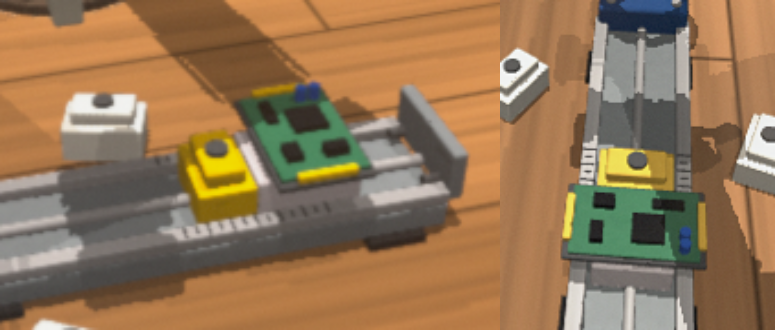

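The stop sits flat and flush against the saddle, meeting it near (258,195) in the crop. The carriage is at 40.0 mm and the robot is clear.

```bash
python3 -c "
from plant import close_job
print(close_job())"
```

```text
the job is handed in; nothing more can be done
None
```

I handed the job in: by camera the wheel fed the carriage 40.0 mm (two turns), the stop rests flush against its back, and the robot never went near the screwdriver, tin or meter; no verdict came back.

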